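# Clamp and strike the stamping stand

## Task

Emboss the brass sheet in the red-capped stamping stand: first throw its clamp lever fully shut so the foot holds the sheet, then pick up the mallet and with its head strike the red cap a brisk blow (not a slow push) that drives the sprung punch right down. Lift off so that the punch springs back, and stand the mallet gently, upright on its face, with its head wholly on the round cork pad. Leave the clamp shut, and the blue-capped stand and the other things on the bench alone.

Things in the scene. Friction and masses are not known exactly. Their poses are not given: they have to be found in the camera images.
- stand_red: RED-capped stamping stand, the one to use; bolted to the bench. Dark steel base 170 (x) x 110 (y) x 20 with a brass sheet on it, a grey column at its +x end whose arm (top at z 125) reaches over the sheet and guides an upright sprung punch. Origin: centre of the base's underside; its -x end, with the clamp lever, faces roughly to the robot; z up. The punch axis is at x +20, y 0; the clamp's pivot at x -66, y 0, z 43 (hinge along y).
- red_punch (a joint): travel in m of the red-capped punch: 0 = up (rest), 0.018 = right down on its stop. A spring pushes it back up: 3.9 N to start, 14 N at the stop; it rises again by itself when let go.
- red_cap_top (a point): centre of the flat top of the red cap of that punch (cap 40 dia x 13 thick), 168 above the bench at rest; z up.
- red_clamp (a joint): angle in rad of the clamp lever with red grip: 0 = open, handle leaning 1.1 rad from upright towards the stand's -x; 1.1 = shut, handle upright and the rubber foot down on the sheet. Stiff hinge (0.12 N m), stays where it is left; it shuts by moving its knob end to the stand's +x and up, along the arc about the pivot (a level push from behind jams it).
- red_knob (a point): end of that clamp handle, on its axis, 95 from the pivot; the red round grip, 22 dia, covers the last 52 of the handle.
- stand_blue: BLUE-capped stamping stand, to be left alone; bolted to the bench. Dark steel base 170 (x) x 110 (y) x 20 with a copper sheet on it, a grey column at its +x end whose arm (top at z 125) reaches over the sheet and guides an upright sprung punch. Origin: centre of the base's underside; its -x end, with the clamp lever, faces roughly to the robot; z up. The punch axis is at x +20, y 0; the clamp's pivot at x -66, y 0, z 43 (hinge along y).
- blue_punch (a joint): travel in m of the blue-capped punch: 0 = up (rest), 0.018 = right down on its stop. A spring pushes it back up: 3.9 N to start, 14 N at the stop; it rises again by itself when let go.
- blue_cap_top (a point): centre of the flat top of the blue cap of that punch (cap 40 dia x 13 thick), 168 above the bench at rest; z up.
- blue_clamp (a joint): angle in rad of the clamp lever with blue grip: 0 = open, handle leaning 1.1 rad from upright towards the stand's -x; 1.1 = shut, handle upright and the rubber foot down on the sheet. Stiff hinge (0.12 N m), stays where it is left; it shuts by moving its knob end to the stand's +x and up, along the arc about the pivot (a level push from behind jams it).
- blue_knob (a point): end of that clamp handle, on its axis, 95 from the pivot; the blue round grip, 22 dia, covers the last 52 of the handle.
- mallet: loose wooden mallet, 0.3 to 0.5 kg, standing on one face of its head: head an upright cylinder 56 dia x 80 high with white plastic faces at both ends, dark handle level, 18 wide (y) x 20 high, sticking out to the mallet's -x from the head's surface to 170 from the head's axis, at mid-height of the head. Origin: centre of the head, 40 above the face it stands on; z up along the head's axis.
- pad: round cork pad fixed on the bench, 110 dia x 10 thick, where the mallet must finally stand. Origin: centre of its underside (its top is 10 above); z up.
- bottle: bystander, to be left alone: clear plastic water bottle with a blue cap, 66 dia x 200. Origin: underside centre.
- pitch_bowl: bystander, to be left alone: black steel pitch bowl, 160 dia x 80, heavy. Origin: underside centre.
- punch_jar: bystander, to be left alone: aluminium jar full of steel punches, 70 dia x 125 with the punches. Origin: underside centre.
- graver: bystander, to be left alone: slim graver with aluminium handle lying flat, 170 long. Origin: underside (lying).
- bench_block: bystander, to be left alone: pale wooden block 100 x 60 x 40. Origin: underside centre.
- tape: bystander, to be left alone: yellow ring of tape, 100 dia x 25. Origin: underside centre.
Things that resemble listed ones, but are neither listed nor needed, are in the scene too. There is more than one size of the pad; the one meant has the size given above.

How it is judged:
On the way, in this order (a step that is already met when the one before it is completed fails the run):
1. the red clamp lever is shut (over 0.95 of 1.1 rad) while the mallet still stands where it was (value of joint red_clamp above 0.95 rad and distance of mallet from where it was at the start of the episode below 0.03 m), for 0.2 s.
2. with the clamp shut, the mallet's head drives the red punch past 12 mm while the punch is still going down faster than 30 mm/s (value of joint red_punch above 0.012 m and velocity of joint red_punch above 0.03 m/s and distance between mallet and red_cap_top below 0.06 m and value of joint red_clamp above 0.95 rad).
At the end, for the whole second after the job is handed in: The red clamp is still shut (over 0.95 rad), the red punch is up again (within 3 mm), and the mallet stands at rest upright (within 0.1 rad) on the cork pad, its head's centre within 30 mm of the pad's centre and 44 to 56 mm above the pad's underside (value of joint red_clamp above 0.95 rad and value of joint red_punch below 0.003 m and horizontal distance between mallet and pad below 0.03 m and z of mallet in the frame of pad between 0.044 and 0.056 m and angle between mallet's own z axis and vertical below 0.1 rad and linear speed of mallet below 0.02 m/s); the robot touches nothing.
It fails at once if the blue punch is pushed down by more than 4 mm (value of joint blue_punch above 0.004 m).
It fails at once if the blue clamp lever is shut (past 0.6 rad) (value of joint blue_clamp above 0.6 rad).
It fails at once if the mallet is let fall onto the pad (over 0.5 m/s there, out of the fingers) (horizontal distance between mallet and pad below 0.06 m and contact force between the fingers and mallet below 0.1 N and linear speed of mallet above 0.5 m/s).
It fails at once if a bystander is shifted by more than 30 mm (distance of any of bottle, pitch_bowl, punch_jar, graver, bench_block, tape from where it was at the start of the episode above 0.03 m).
It also fails if it takes over 61 s, if anything falls off the work surface, if the arm or the gripper's body presses on something with over 40 N, if the wrist force passes 120 N, or if a joint passes its speed limit or range.

## Robot

A 6-joint arm with a two-finger parallel gripper is mounted at the origin on the work surface. World frame = base frame: x ahead of the robot, y to its left, z up, the work surface at z = 0. Lengths are in m, angles in rad, forces in N, time in s.
With the tool pointing down it reaches from about 0.375 to 0.9 m from the base axis. Payload 3.1 kg.
Tool frame: the origin (TCP) lies midway between the tips of the shut fingers; the grasp point (between the pads) lies 19 mm behind it; z points along the fingers, y is the line along which they close (so a half turn about z gives the same grasp; the last joint's range is limited). The gripper opens to 85 mm and grips with 20 to 120 N. Pads are 22 mm wide; open, the fingers measure 114 mm over their backs; the gripper's body (76 mm by 85 mm) begins 54 mm behind the grasp point. The pads swing forward as they close: fully open they stand 13 mm farther back than shut.
Start: joints at [-1.46, 0.527, 1.433, -0, 1.181, -0.178], TCP at [0.178, -0.599, 0.231] pointing down, gripper open.
Joint ranges: [-3.08, 3.08], [-0.75, 2.2], [0.22, 2.44], [-1.43, 4.57], [0, 2.65], [-2.85, 2.85]. Speed limits (rad/s): [2.79, 2.79, 3.14, 3.14, 3.14, 3.14].

## Interface

Orientations are given as a unit quaternion [x, y, z, w].
In Python, from station import manip gives the robot as it stands. The module is installed in compiled form; this text tells all that it offers.
- The arm moves only by the tool apply_moves, never from a script. Its arguments are lists of equal length, an entry for each row: "claw": the gripper's target within -1 to 1 (fully open at 1, half-way at 0, shut at -1); "travel": the shift along the tool's x, y, z scaled (see below), a list of three; "turn": the turn, a rotation vector about the tool's x, y, z scaled (see below), a list of three. In form: {"claw": [claw, ...], "travel": [[dx, dy, dz], ...], "turn": [[rx, ry, rz], ...]}. A call has 1 to 5 rows; each row is the pose to reach, as a shift and turn from the pose commanded when the call began, along the tool's axes at that moment, turning the shorter way round; what a row does not reach only later rows make up. The controller multiplies each number of a shift by 800 mm and each number of a turn by 180 degrees. A row lasts 1/12 s, in which the tool goes at most 41.7 mm and 7.16 degrees, less where a joint would pass 70% of its speed; a pose out of reach is approached as far as the arm can. A call with a number of a shift or a turn outside -1 to 1 is refused whole. A call with a gripper value outside its range is refused whole. The fingers move at their own pace and stop on an object; "newtons" is the grip in N (left out, the last holds). Time passes only in rows, so rows that repeat a pose let the fingers close. It gives the time, the measured TCP pose, the force, the opening and the grip force at its end, in the units of the state.
- manip.sense(): the state, without advancing time (a new reading comes with each control period).
- manip.snapshot(name): name is "side" or "top"; returns a dict with "pixels" (384x512x3 uint8, red, green, blue), "depth" (384x512 float32, m along the optical axis (not along the pixel's ray), 0 where there is no reading), "intrinsics" (3x3 intrinsics, pixels), "k1" (the pictures are not rectified: a ray, as slopes to the right and down, at radius r is drawn at 1 + k1 r^2 times it, then the intrinsics apply), "R" (3x3) and "t" (3): a world point X has camera coordinates R X + t. Camera axes: x right, y down, z forward; pixel columns grow to the right and rows downward; lengths in m; the calibration is good to about 2 mm. A picture is of the moment at which its call begins.
- manip.sign_off(): hands the job in; it is judged then, once.
The state is a dict: "t": time; "q": joint angles; "qd": joint speeds; "tau": joint torques, N m; "tcp_pos": TCP position; "tool_rot": TCP orientation; "force": force on the tool from outside, world axes, zero at the start; "ft_torque": the same for the moment, N m; "finger_gap": opening from 0.0 (shut) to 1.0 (fully open); "gripper_force": force on a finger pad.
Only numpy, scipy, OpenCV 4.12 (cv2) and the standard library are available. Lean on these libraries where they do the work, as an engineer would, in place of code of your own. Each camera call takes 0.05 s, during which the arm holds its last target. There are 200 camera calls.

## Working session

There is one attempt and no reset: what is moved stays moved. The work goes in short steps, Python scripts to look and compute and a tool call to move; the robot and the scene stay as the last step left them, time stands still between calls to the robot, and variables do not carry over. Pictures are saved under pics/ and viewed, at most 11 in all, crops included, and the job is handed in when it is done.

Besides the shell and the picture viewer there is one more tool, called as name(argument=value, ...) on one line, values as JSON. apply_moves: Moves the arm, as the interface text tells. Shifts and turns lie within -1 to 1; 1 stands for 800 mm of shift or 180 degrees of turn. Its arguments: {"type":"object","properties":{"claw":{"type":"array","items":{"type":"number"}},"travel":{"type":"array","items":{"type":"array","items":{"type":"number"}}},"turn":{"type":"array","items":{"type":"array","items":{"type":"number"}}},"newtons":{"type":"number"}},"required":["claw","travel","turn"]}

```bash
mkdir -p pics
cat > h.py <<'E'
import numpy as np, cv2
from station import manip
def snap(n,save=None):
    s=manip.snapshot(n)
    if save: cv2.imwrite('pics/'+save+'.png',cv2.cvtColor(s['pixels'],cv2.COLOR_RGB2BGR))
    np.savez('%s.npz'%n,**s); return s
def load(n): return np.load('%s.npz'%n)
def rays(s,uv):
    uv=np.atleast_2d(np.array(uv,float)); K=s['intrinsics']
    return cv2.undistortPoints(uv[:,None],K,np.array([float(s['k1']),0,0,0])).reshape(-1,2)
def onplane(s,uv,z):
    r=rays(s,uv); d=np.c_[r,np.ones(len(r))]@s['R']; c=-s['R'].T@s['t']
    return c+d*((z-c[2])/d[:,2])[:,None]
def cloud(s):
    D=s['depth']; h,w=D.shape; v,u=np.mgrid[:h,:w]
    r=rays(s,np.c_[u.ravel(),v.ravel()]); d=D.ravel()[:,None]
    P=(np.c_[r,np.ones(len(r))]*d-s['t'])@s['R']; P[d[:,0]==0]=np.nan
    return P.reshape(h,w,3)
def proj(s,X):
    r=np.atleast_2d(X)@s['R'].T+s['t']; r=r[:,:2]/r[:,2:]
    r=r*(1+s['k1']*(r**2).sum(1,keepdims=True)); K=s['intrinsics']
    return r*[K[0,0],K[1,1]]+[K[0,2],K[1,2]]
E
python3 - <<'E'
from h import *
a=snap('top','top0');b=snap('side','side0')
for s in(a,b): print(-s['R'].T@s['t'],s['R'][2],s['intrinsics'][0,0],s['k1'],(s['depth']>0).mean())
print(manip.sense())
E
```

```text
[0.38495148 0.01121385 1.70086316] [ 0.10200418 -0.00692021 -0.9947599 ] 411.9380614026308 -0.060721552005774546 0.9962361653645834
[0.28391575 0.94969117 0.8018043 ] [ 0.23425275 -0.77609143 -0.58549785] 394.7436331953321 -0.13840751237415164 0.9959716796875
{'t': 0.1, 'q': array([-1.46049108e+00,  5.28399376e-01,  1.43376199e+00,  3.37892857e-05,
        1.18139582e+00, -1.78499320e-01]), 'qd': array([ 0.00215515, -0.00326312, -0.00370117,  0.00115749, -0.00125536,
        0.00086632]), 'tau': array([-2.71797944e-04, -4.43303239e+01, -1.78586572e+01, -1.87335263e-04,
        3.86662126e-03, -1.32556443e-05]), 'tcp_pos': array([ 0.1779708 , -0.59846386,  0.23041926]), 'tool_rot': array([ 9.89592542e-01,  1.43894528e-01,  4.91001996e-05, -9.81158410e-04]), 'force': array([-0.47652463,  0.69325514,  0.06006311]), 'ft_torque': array([ 0.00327807, -0.01368513, -0.01568465]), 'gripper_force': 0.0, 'finger_gap': 0.9961318364496113}
```

View pics/top0.png

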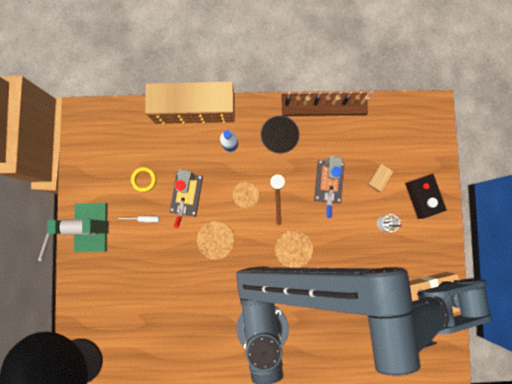

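View pics/side0.png

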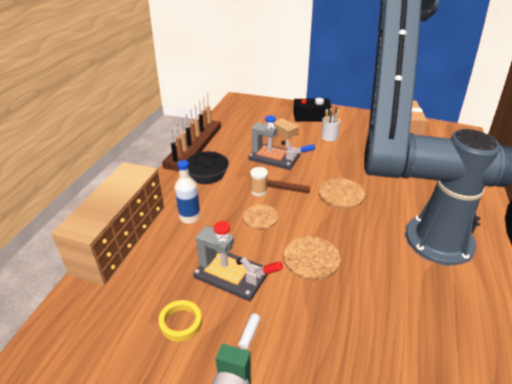

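Top view: red stand at (184,192) with its cap at (180,185) and red grip at (178,222). The blue stand is at (328,180). The mallet head is at (278,182) with its handle running down to (278,224). There are three cork pads: (245,194) small, (215,240) and (294,250) larger. Other red things that could mislead are the dots on the black box at (426,186).

Run:
```python
from h import *
a=load('top');b=load('side')
I={}
for n,s in(('top',a),('side',b)):
    hsv=cv2.cvtColor(s['pixels'],cv2.COLOR_RGB2HSV); C=cloud(s); I[n]=(s,hsv,C)
    red=(((hsv[...,0]<6)|(hsv[...,0]>174))&(hsv[...,1]>170)&(hsv[...,2]>90)).astype(np.uint8)
    k,l,st,ce=cv2.connectedComponentsWithStats(red)
    for i in range(1,k):
        if st[i,4]>8:
            P=C[l==i]; print(n,'red',st[i],ce[i].round(1),np.nanmedian(P,0).round(3),np.nanmin(P,0).round(3),np.nanmax(P,0).round(3))
# cork pads in top
s,hsv,C=I['top']
# grey/dark base and sheet
yel=((hsv[...,0]>18)&(hsv[...,0]<30)&(hsv[...,1]>140)&(hsv[...,2]>150)).astype(np.uint8)
k,l,st,ce=cv2.connectedComponentsWithStats(yel)
for i in range(1,k):
    if st[i,4]>40: print('yel',st[i],ce[i])
# heights: points above bench near things
def comp(mask,name,mn=30):
    k,l,st,ce=cv2.connectedComponentsWithStats(mask.astype(np.uint8))
    for i in range(1,k):
        if st[i,4]>mn:
            P=C[l==i]; v,u=np.where(l==i); r=cv2.minAreaRect(np.c_[P[:,0],P[:,1]].astype(np.float32)*1000)
            print(name,ce[i].round(),st[i,4],np.mean(P,0).round(3),'rect',np.round(r[0]),np.round(r[1]),round(r[2],1))
Z=C[...,2]
comp((Z>.012)&(Z<.24)&(C[...,0]>.1),'z12+')
comp((Z>.070)&(Z<.09)&(C[...,0]>.3),'mallet top',15)
comp((Z>.006)&(Z<.013)&(C[...,0]>.3),'z6-13',200)
big=lambda im,u,v,r,f: cv2.resize(im[v-r:v+r,u-r:u+r],None,fx=f,fy=f,interpolation=cv2.INTER_CUBIC)
x=np.hstack([big(a['pixels'],184,200,36,5),big(b['pixels'],235,262,50,360/100)])
y=np.hstack([big(a['pixels'],265,200,36,5),big(b['pixels'],275,200,50,360/100)])
x=cv2.resize(np.vstack([x,y]),(600,600)); cv2.imwrite('pics/crop.png',x[...,::-1])
```

```text
top red [175 181  10   9  76] [179.6 184.9] [0.57  0.299 0.167] [0.555 0.282 0.029] [0.585 0.344 0.174]
top red [423 183   7   6  36] [425.9 185.6] [ 0.559 -0.668  0.077] [ 0.55  -0.688  0.063] [ 0.57  -0.658  0.086]
top red [174 216   7  12  50] [177.  221.6] [0.433 0.321 0.104] [0.414 0.312 0.087] [0.457 0.332 0.114]
side red [301 100   6   4  21] [303.4 101.3] [ 0.556 -0.664  0.076] [ 0.547 -0.697  0.069] [ 0.571 -0.655  0.086]
side red [214 221  16  13 170] [221.6 227. ] [0.565 0.305 0.168] [0.549 0.283 0.158] [0.585 0.32  0.171]
side red [264 262  19  12 158] [272.8 267.3] [0.43  0.331 0.099] [0.41  0.32  0.072] [0.455 0.339 0.115]
yel [131 167  25  25 291] [142.90378007 179.09621993]
yel [180 180  17  25 150] [189.47333333 192.6       ]
z12+ [190. 102.] 3508 [0.9   0.265 0.133] rect [910. 268.] [341. 136.] 89.4
z12+ [308. 115.] 3100 [ 0.863 -0.206  0.055] rect [ 889. -221.] [231. 489.] 25.8
z12+ [229. 140.] 302 [0.745 0.115 0.13 ] rect [752. 117.] [61. 64.] 20.8
z12+ [330. 181.] 1237 [ 0.586 -0.284  0.056] rect [ 560. -286.] [112. 238.] 82.8
z12+ [380. 177.] 402 [ 0.602 -0.496 
[... 1085 characters left out ...]
395 [ 0.519 -0.681  0.075] rect [ 522. -679.] [158. 104.] 16.5
mallet top [331. 189.] 29 [ 0.552 -0.285  0.081] rect [ 551. -285.] [14. 29.] 81.4
mallet top [182. 201.] 24 [0.519 0.308 0.077] rect [520. 309.] [15. 28.] 77.0
mallet top [329. 210.] 52 [ 0.469 -0.274  0.082] rect [ 468. -273.] [18. 52.] 86.1
mallet top [387. 223.] 46 [ 0.414 -0.501  0.078] rect [ 416. -508.] [55. 68.] 89.5
mallet top [103. 226.] 24 [0.422 0.62  0.08 ] rect [421. 620.] [ 4. 44.] 87.9
z6-13 [245. 194.] 336 [0.547 0.057 0.009] rect [546.  55.] [107. 108.] 87.5
z6-13 [216. 240.] 403 [0.361 0.179 0.01 ] rect [370. 181.] [154. 131.] 81.5
z6-13 [288. 242.] 209 [ 0.348 -0.115  0.01 ] rect [ 348. -120.] [119.  94.] 88.7
```

View pics/crop.png

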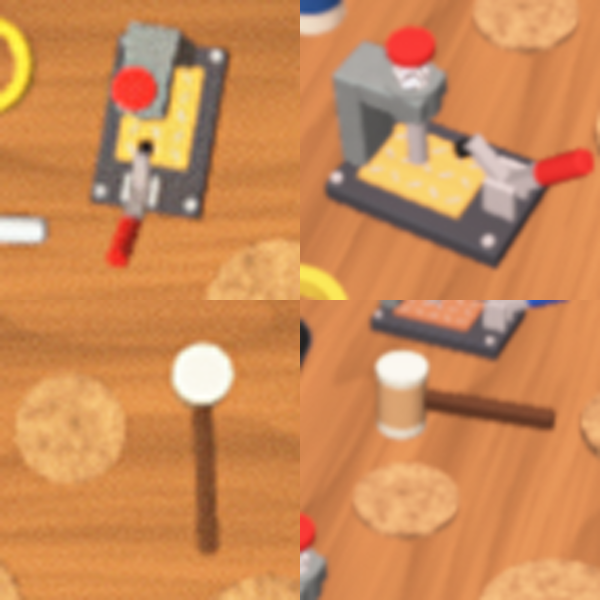

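The crop confirms the choices: red cap and grip on the stand with the brass sheet, the mallet with white faces and a free handle, and the small pad (108 mm measured, so the 110 one). Next I refine the stand's yaw, cap centre and lever angle.

```bash
cat >> h.py <<'E'
from scipy.spatial.transform import Rotation as Ro
def goto(p,yaw=None,tilt=None,pr=True):
    """rows' numbers for a tool-down target TCP p, tool-x yaw (rad)"""
    s=manip.sense(); Rc=Ro.from_quat(s['tool_rot'])
    tr=Rc.inv().apply(np.array(p)-s['tcp_pos'])/.8
    tu=np.zeros(3)
    if yaw is not None:
        c,n=np.cos(yaw),np.sin(yaw)
        Rt=Ro.from_matrix(np.array([[c,n,0],[n,-c,0],[0,0,-1.]]))
        tu=(Rc.inv()*Rt).as_rotvec()/np.pi
    print('travel',tr.round(4),'turn',tu.round(4),'tcp',s['tcp_pos'].round(4),'t',s['t'],'mm',round(np.linalg.norm(tr)*800),'deg',round(np.linalg.norm(tu)*180,1))
E
python3 - <<'E'
from h import *
a=load('top');b=load('side')
def circ(s,box,z,hue,smin,name):
    x0,x1,y0,y1=box; hsv=cv2.cvtColor(s['pixels'],cv2.COLOR_RGB2HSV)
    m=hue(hsv); m[:y0]=0;m[y1:]=0;m[:,:x0]=0;m[:,x1:]=0
    v,u=np.where(m); P=onplane(s,np.c_[u,v],z); print(name,len(u),P.mean(0).round(4),P.min(0).round(3),P.max(0).round(3)); return P
red=lambda h:((h[...,0]<7)|(h[...,0]>173))&(h[...,1]>150)&(h[...,2]>80)
circ(a,(172,190,178,196),.168,red,0,'captop')
circ(b,(210,240,218,237),.162,red,0,'capside')
# base
hsv=cv2.cvtColor(a['pixels'],cv2.COLOR_RGB2HSV)
d=((hsv[...,2]<95)&(hsv[...,1]<110)).astype(np.uint8); d[:166]=0;d[220:]=0;d[:,:165]=0;d[:,206:]=0
v,u=np.where(d); P=onplane(a,np.c_[u,v],.02); r=cv2.minAreaRect((P[:,:2]*1000).astype(np.float32)); print('base',r,len(u))
# grip axis from clouds
for n,s,bx in(('top',a,(172,184,214,230)),('side',b,(262,286,260,276))):
    hsv=cv2.cvtColor(s['pixels'],cv2.COLOR_RGB2HSV); m=red(hsv).astype(np.uint8); x0,x1,y0,y1=bx
    M=np.zeros_like(m);M[y0:y1,x0:x1]=m[y0:y1,x0:x1]; v,u=np.where(M)
    q=np.c_[u,v].astype(float); mu=q.mean(0); w=np.linalg.svd(q-mu)[2][0]; t=(q-mu)@w
    print(n,'axis px',mu+w*t.min(),mu+w*t.max())
    C=cloud(s)[M>0]; C=C[C[:,2]>.03]; mc=C.mean(0); W=np.linalg.svd(C-mc)[2][0]; T=(C-mc)@W; print(mc.round(3),W.round(3),np.percentile(T,[2,98]).round(3))
# mallet
hsv=cv2.cvtColor(a['pixels'],cv2.COLOR_RGB2HSV)
circ(a,(266,290,170,192),.08,lambda h:(h[...,1]<60)&(h[...,2]>180),0,'mallet')
v,u=np.where((hsv[...,2]<130)&(np.abs(np.indices(d.shape)[1]-278)<8)&(np.abs(np.indices(d.shape)[0]-208)<18)); P=onplane(a,np.c_[u,v],.05); p=np.polyfit(P[:,0],P[:,1],1);print('handle slope',p,P[:,0].min(),P[:,0].max())
E
```

```text
captop 85 [0.5705 0.299  0.168 ] [0.551 0.279 0.168] [0.589 0.317 0.168]
capside 181 [0.5684 0.2991 0.162 ] [0.547 0.275 0.162] [0.59  0.321 0.162]
base ((553.8612060546875, 296.51470947265625), (96.74308013916016, 168.52664184570312), 80.65266418457031) 48
top axis px [178.93644542 215.97877549] [175.23015882 227.0768632 ]
[0.435 0.322 0.1  ] [-0.827  0.177  0.533] [-0.03   0.021]
side axis px [282.13560223 264.45359732] [263.04779259 270.15986899]
[0.431 0.33  0.097] [ 0.793 -0.031 -0.609] [-0.021  0.029]
mallet 155 [ 0.5872 -0.0715  0.08  ] [ 0.561 -0.099  0.08 ] [ 0.613 -0.047  0.08 ]
handle slope [ 0.0320899  -0.09109026] 0.4273783156704196 0.5522346441127213
```

```bash
python3 -c "
from h import *
goto([.48,-.25,.33],-.165)"
```

```text
travel [ 0.486  -0.3103 -0.1237] turn [-0.0006  0.      0.1444] tcp [ 0.178  -0.5985  0.2304] t 0.1 mm 472 deg 26.0
```

apply_moves(claw=[1,1,1,1,1], travel=[[0.486,-0.31,-0.124],[0.486,-0.31,-0.124],[0.486,-0.31,-0.124],[0.486,-0.31,-0.124],[0.486,-0.31,-0.124]], turn=[[0,0,0.144],[0,0,0.144],[0,0,0.144],[0,0,0.144],[0,0,0.144]])

```text
t: 0.52
tcp_pos: [0.312, -0.4434, 0.275]
tool_rot: [0.997, -0.083, -0.0, -0.001]
force: [0.6, 0.4, -0.2]
finger_gap: 0.997
gripper_force: 0.0
```

```bash
python3 -c "
from h import *
goto([.48,-.25,.33],-.165);goto([.48,0,.33],-.165)"
```

```text
travel [ 0.1668 -0.2735 -0.0686] turn [-0.0004  0.0002 -0.0007] tcp [ 0.312  -0.4434  0.275 ] t 0.5167 mm 262 deg 0.1
travel [ 0.1148 -0.5816 -0.0682] turn [-0.0004  0.0002 -0.0007] tcp [ 0.312  -0.4434  0.275 ] t 0.5167 mm 477 deg 0.1
```

apply_moves(claw=[1,1,1,1,1], travel=[[0.115,-0.58,-0.07],[0.115,-0.58,-0.07],[0.115,-0.58,-0.07],[0.115,-0.58,-0.07],[0.115,-0.58,-0.07]], turn=[[0,0,0],[0,0,0],[0,0,0],[0,0,0],[0,0,0]])

```text
t: 0.93
tcp_pos: [0.3842, -0.2494, 0.2995]
tool_rot: [0.997, -0.082, -0.0, -0.0]
force: [0.7, -0.0, -0.2]
finger_gap: 1.003
gripper_force: 0.0
```

apply_moves(claw=[1,1,1,1,1], travel=[[0.065,-0.32,-0.03],[0.065,-0.32,-0.03],[0.065,-0.32,-0.03],[0.065,-0.32,-0.03],[0.065,-0.32,-0.03]], turn=[[0,0,0],[0,0,0],[0,0,0],[0,0,0],[0,0,0]])

```text
t: 1.35
tcp_pos: [0.4579, -0.0556, 0.3187]
tool_rot: [0.997, -0.082, -0.0, -0.0]
force: [1.7, -0.3, -0.0]
finger_gap: 0.995
gripper_force: 0.0
```

```bash
python3 -c "
from h import *
goto([.431,.322,.2],-.165)"
```

```text
travel [-0.1101 -0.4602  0.1484] turn [-0.      0.0001  0.0004] tcp [ 0.4579 -0.0556  0.3187] t 1.35 mm 397 deg 0.1
```

apply_moves(claw=[1,1,1,1,1], travel=[[-0.11,-0.46,0.148],[-0.11,-0.46,0.148],[-0.11,-0.46,0.148],[-0.11,-0.46,0.148],[-0.11,-0.46,0.148]], turn=[[0,0,0],[0,0,0],[0,0,0],[0,0,0],[0,0,0]])

```text
t: 1.77
tcp_pos: [0.443, 0.1424, 0.2558]
tool_rot: [0.997, -0.082, -0.0, 0.0]
force: [0.4, 0.2, -0.8]
finger_gap: 1.002
gripper_force: 0.0
```

apply_moves(claw=[1,1,1,1,1], travel=[[-0.053,-0.22,0.071],[-0.053,-0.22,0.071],[-0.053,-0.22,0.071],[-0.053,-0.22,0.071],[-0.053,-0.22,0.071]], turn=[[0,0,0],[0,0,0],[0,0,0],[0,0,0],[0,0,0]])

```text
t: 2.18
tcp_pos: [0.4291, 0.3245, 0.198]
tool_rot: [0.997, -0.08, -0.001, -0.0]
force: [-0.2, -1.2, -0.1]
finger_gap: 1.004
gripper_force: 0.0
```

```bash
python3 -c "
from h import *
print(manip.sense()['q'])
goto([.431,.322,.069],-.165)
goto([.431,.322,.12],-.165)
s=snap('side'); cv2.imwrite('pics/s1.png',cv2.resize(s['pixels'][180:320,180:340],None,fx=4,fy=4)[...,::-1])"
```

```text
[4.39047836e-01 4.55658740e-01 1.68552510e+00 1.38893713e-03
 1.00192423e+00 2.17016331e+00]
travel [0.0031 0.0028 0.1612] turn [-0.      0.0006  0.0013] tcp [0.4291 0.3245 0.198 ] t 2.1833 mm 129 deg 0.3
travel [0.003  0.0028 0.0975] turn [-0.      0.0006  0.0013] tcp [0.4291 0.3245 0.198 ] t 2.1833 mm 78 deg 0.3
```

View pics/s1.png

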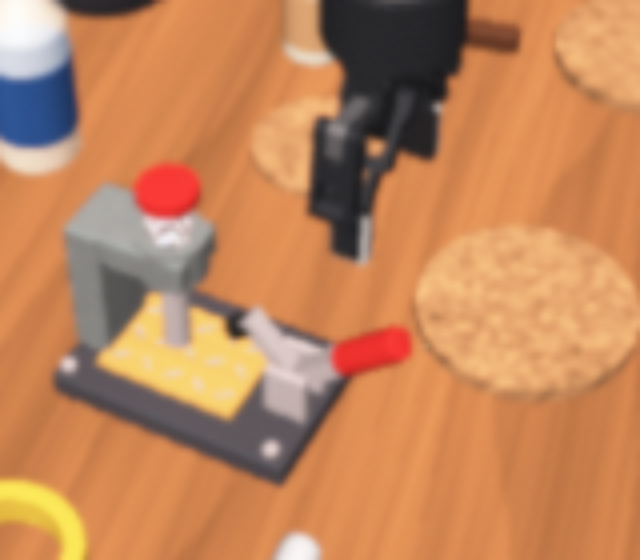

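The picture shows the open gripper above and over the red grip (crop 370,350), with the lever still open and nothing else nearby. I descend and close.

apply_moves(claw=[1,1,1,1,1], travel=[[0.003,0.003,0.05],[0.003,0.003,0.09],[0.003,0.003,0.13],[0.003,0.003,0.16],[0.003,0.003,0.16]], turn=[[0,0,0],[0,0,0],[0,0,0],[0,0,0],[0,0,0]])

```text
t: 2.65
tcp_pos: [0.4292, 0.3165, 0.0671]
tool_rot: [0.997, -0.082, -0.005, 0.003]
force: [-0.4, 0.0, -0.4]
finger_gap: 1.0
gripper_force: 0.0
```

apply_moves(claw=[-0.6,-0.6,-0.6,-0.6,-0.6], travel=[[0,0,0],[0,0,0],[0,0,0],[0,0,0],[0,0,0]], turn=[[0,0,0],[0,0,0],[0,0,0],[0,0,0],[0,0,0]], newtons=20)

```text
t: 3.07
tcp_pos: [0.4343, 0.3215, 0.0738]
tool_rot: [0.996, -0.084, 0.002, -0.004]
force: [-6.3, 28.1, 6.7]
finger_gap: 0.299
gripper_force: 13.3
```

```bash
python3 -c "
from h import *
goto([.431,.322,.069],-.165)
s=snap('side'); cv2.imwrite('pics/s2.png',cv2.resize(s['pixels'][180:320,180:340],None,fx=4,fy=4)[...,::-1])"
```

```text
travel [-0.0042  0.0001  0.0059] turn [-0.0027 -0.0012 -0.0009] tcp [0.4343 0.3215 0.0738] t 3.0667 mm 6 deg 0.6
```

View pics/s2.png

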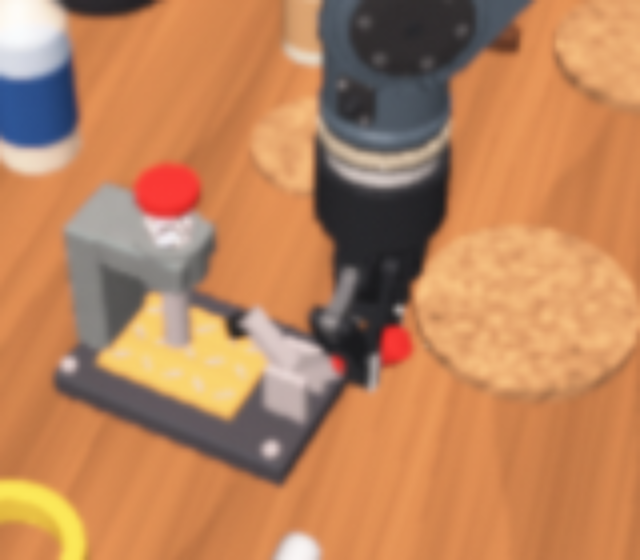

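The pads hold the red grip (around crop 360,350). The hinge load is small, so I move along the arc about the pivot, easing the sideways force slightly.

apply_moves(claw=[-0.6,-0.6,-0.6,-0.6,-0.6], travel=[[0,-0.003,0],[0.0064,-0.003,-0.0059],[0.0135,-0.003,-0.0113],[0.021,-0.003,-0.0159],[0.029,-0.003,-0.02]], turn=[[0,0,0],[0,0,0],[0,0,0],[0,0,0],[0,0,0]])

```text
t: 3.53
tcp_pos: [0.4554, 0.3202, 0.0886]
tool_rot: [0.997, -0.083, -0.0, -0.003]
force: [-2.2, 11.3, -3.9]
finger_gap: 0.248
gripper_force: 22.6
```

```bash
python3 -c "
from h import *
s=manip.sense();print(s['tcp_pos'],s['force'],s['ft_torque'],s['gripper_force'])
d=s['tcp_pos']+[0,0,.019]-[.4847,.3131,.043];x=d@[.9864,-.164,0];print(x,d[2],np.arctan2(-x,d[2]))"
```

```text
[0.45543135 0.32020248 0.08864293] [-2.22919133 11.26464543 -3.88998257] [ 1.63668381  0.57196114 -0.13454407] 22.613368034362793
-0.030035403974643608 0.06464292871257155 0.4349579901417458
```

apply_moves(claw=[-0.6,-0.6,-0.6,-0.6,-0.6], travel=[[0.011,-0.001,-0.0046],[0.024,-0.001,-0.0076],[0.0375,-0.001,-0.0086],[0.043,-0.001,-0.0085],[0.043,-0.001,-0.0085]], turn=[[0,0,0],[0,0,0],[0,0,0],[0,0,0],[0,0,0]])

```text
t: 3.95
tcp_pos: [0.4903, 0.3143, 0.0956]
tool_rot: [0.997, -0.083, 0.0, -0.002]
force: [-0.6, 7.3, -0.1]
finger_gap: 0.249
gripper_force: 21.7
```

```bash
python3 -c "
from h import *
s=manip.sense();print(s['tcp_pos'],s['force'],s['ft_torque'],s['gripper_force'])
d=s['tcp_pos']+[0,0,.019]-[.4847,.3131,.043];x=d@[.9864,-.164,0];print(x,d[2],np.arctan2(-x,d[2]))
s=snap('side'); cv2.imwrite('pics/s3.png',cv2.resize(s['pixels'][180:320,180:340],None,fx=4,fy=4)[...,::-1])"
```

```text
[0.49028096 0.31425069 0.09559161] [-0.61199435  7.34552151 -0.11841832] [ 0.90642904  0.37090819 -0.07903055] 21.729780435562134
0.005316346382741464 0.07159160879478581 -0.07412330068058952
```

View pics/s3.png

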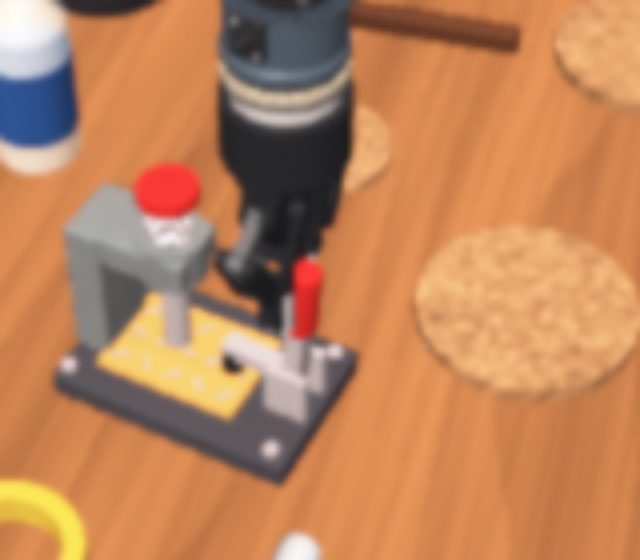

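The lever looks nearly upright: the grip runs from crop (303,335) to (308,268). I measure its lean in the stand's x–z plane.

```bash
cat >> h.py <<'E'
def lean():
    s=snap('side'); hsv=cv2.cvtColor(s['pixels'],cv2.COLOR_RGB2HSV)
    m=((hsv[...,0]<7)|(hsv[...,0]>173))&(hsv[...,1]>150)&(hsv[...,2]>80); m[:,:242]=0; m[:238]=0; m[290:]=0; m[:,300:]=0
    v,u=np.where(m); r=rays(s,np.c_[u,v]); d=np.c_[r,np.ones(len(r))]@s['R']; c=-s['R'].T@s['t']
    X=np.array([np.cos(.165),-np.sin(.165),0]);Y=np.array([-X[1],X[0],0]); piv=np.array([.4847,.3131,.043])
    k=((piv-c)@Y)/(d@Y); P=c+d*k[:,None]-piv; x=P@X; z=P[:,2]
    q=np.array([[x[(z>=a)&(z<a+.006)].mean(),a+.003] for a in np.arange(z.min(),z.max()-.005,.006)])
    print(len(u),'z',z.min(),z.max(),q.round(4).tolist(),'slope lean',np.polyfit(q[:,1],q[:,0],1), 'lever phi',np.arctan2(-x.mean(),z.mean()))
E
python3 -c "
from h import *
lean()"
```

```text
123 z 0.033021339754680065 0.10182397441909412 [[-0.0038, 0.036], [-0.0086, 0.042], [-0.0073, 0.048], [-0.009, 0.054], [-0.0098, 0.06], [-0.0087, 0.066], [-0.0077, 0.072], [-0.0079, 0.078], [-0.0081, 0.084], [-0.0088, 0.09], [-0.0105, 0.096]] slope lean [-0.04839122 -0.00501854] lever phi 0.11858255999775302
```

apply_moves(claw=[-0.6,-0.6,-0.6,-0.6,-0.6], travel=[[0.004,0,0],[0.008,0,0],[0.012,0,0.0005],[0.014,0,0.001],[0.014,0,0.001]], turn=[[0,0,0],[0,0,0],[0,0,0],[0,0,0],[0,0,0]])

```text
t: 4.47
tcp_pos: [0.4965, 0.313, 0.0949]
tool_rot: [0.997, -0.083, -0.004, -0.002]
force: [-9.6, 8.8, 6.5]
finger_gap: 0.247
gripper_force: 18.8
```

```bash
python3 -c "
from h import *
s=manip.sense();print(s['tcp_pos'],s['force'],s['ft_torque'],s['gripper_force'],s['finger_gap'])
lean()"
```

```text
[0.49649876 0.31304578 0.09491328] [-9.59378737  8.84142554  6.53573519] [ 1.46044931  1.62426854 -0.05840241] 18.760362714529037 0.24744173897659527
135 z 0.03261235119262722 0.10297851168575205 [[0.0013, 0.0356], [-0.0031, 0.0416], [-0.0037, 0.0476], [-0.0039, 0.0536], [-0.004, 0.0596], [-0.0023, 0.0656], [-0.0028, 0.0716], [-0.0005, 0.0776], [-0.0017, 0.0836], [-0.0016, 0.0896], [-0.0026, 0.0956]] slope lean [ 0.0012112  -0.00233145] lever phi 0.032298627075169055
```

The stop is reached: a 9.6 N reaction, with the lever upright. I open and lift straight up.

apply_moves(claw=[1,1,1,1,1], travel=[[-0.004,0,0],[-0.004,0,0],[-0.004,0,0],[-0.004,0,0],[-0.004,0,0]], turn=[[0,0,0],[0,0,0],[0,0,0],[0,0,0],[0,0,0]])

```text
t: 4.93
tcp_pos: [0.4985, 0.3105, 0.0939]
tool_rot: [0.997, -0.082, 0.0, -0.0]
force: [-0.1, -1.0, 0.2]
finger_gap: 0.935
gripper_force: 0.0
```

apply_moves(claw=[1,1,1,1,1], travel=[[0,0,-0.03],[0,0,-0.08],[0,0,-0.13],[0,0,-0.18],[0,0,-0.19]], turn=[[0,0,0],[0,0,0],[0,0,0],[0,0,0],[0,0,0]])

```text
t: 5.35
tcp_pos: [0.502, 0.3121, 0.2529]
tool_rot: [0.997, -0.082, 0.006, -0.003]
force: [1.4, 1.0, 1.2]
finger_gap: 0.997
gripper_force: 0.0
```

```bash
python3 -c "
from h import *
lean()
C=cloud(load('top')); 
goto([.589,-.072,.2],.03)"
```

```text
165 z 0.03261235119262722 0.10182397441909412 [[0.0028, 0.0356], [0.0012, 0.0416], [0.0001, 0.0476], [0.0, 0.0536], [0.0, 0.0596], [0.0002, 0.0656], [0.0003, 0.0716], [0.0003, 0.0776], [-0.0002, 0.0836], [-0.0016, 0.0896], [-0.0024, 0.0956]] slope lean [-0.05616603  0.00375079] lever phi 0.001301364289231603
travel [0.1855 0.456  0.064 ] turn [-0.0016 -0.0037 -0.0617] tcp [0.5015 0.3119 0.2519] t 5.4 mm 397 deg 11.1
```

apply_moves(claw=[1,1,1,1,1], travel=[[0.186,0.456,0.03],[0.186,0.456,0.03],[0.186,0.456,0.03],[0.186,0.456,0.03],[0.186,0.456,0.03]], turn=[[-0.001,-0.003,-0.062],[-0.001,-0.003,-0.062],[-0.001,-0.003,-0.062],[-0.001,-0.003,-0.062],[-0.001,-0.003,-0.062]])

```text
t: 5.82
tcp_pos: [0.5426, 0.1091, 0.2315]
tool_rot: [1.0, 0.016, -0.006, 0.001]
force: [0.3, -0.2, 0.0]
finger_gap: 1.003
gripper_force: 0.0
```

```bash
python3 -c "
from h import *
goto([.589,-.072,.17],.03)"
```

```text
travel [0.0518 0.2279 0.0767] turn [0.0007 0.0039 0.0005] tcp [0.5426 0.1091 0.2315] t 5.8167 mm 197 deg 0.7
```

apply_moves(claw=[1,1,1,1,1], travel=[[0.052,0.228,0.077],[0.052,0.228,0.077],[0.052,0.228,0.077],[0.052,0.228,0.077],[0.052,0.228,0.077]], turn=[[0.001,0.004,0],[0.001,0.004,0],[0.001,0.004,0],[0.001,0.004,0],[0.001,0.004,0]])

```text
t: 6.23
tcp_pos: [0.5894, -0.0736, 0.1687]
tool_rot: [1.0, 0.014, -0.0, -0.001]
force: [0.2, -0.4, 0.0]
finger_gap: 0.999
gripper_force: 0.0
```

apply_moves(claw=[1], travel=[[0,0,0]], turn=[[0,0,0]])

```text
t: 6.32
tcp_pos: [0.5901, -0.0761, 0.1678]
tool_rot: [1.0, 0.012, -0.0, 0.0]
force: [-0.3, 0.4, -1.1]
finger_gap: 0.999
gripper_force: 0.0
```

```bash
python3 -c "
from h import *
b=snap('side'); hsv=cv2.cvtColor(b['pixels'],cv2.COLOR_RGB2HSV)
m=((hsv[...,1]<70)&(hsv[...,2]>170)).astype(np.uint8); m[:165]=0;m[200:]=0;m[:,:244]=0;m[:,274:]=0
k,l,st,ce=cv2.connectedComponentsWithStats(m)
for i in range(1,k):
  v,u=np.where(l==i); P=onplane(b,np.c_[u,v],.079); print(st[i],P.mean(0),P.min(0),P.max(0))
goto([.589,-.072,.041],.03)
cv2.imwrite('pics/s4.png',cv2.resize(b['pixels'][100:240,180:360],None,fx=4,fy=4)[...,::-1])"
```

```text
[250 167  18  13 174] [ 0.58384962 -0.0647882   0.079     ] [ 0.55729323 -0.10045409  0.079     ] [ 0.61213838 -0.02962601  0.079     ]
[252 192  14   4  35] [0.55335609 0.04243224 0.079     ] [0.53552438 0.02861545 0.079     ] [0.57321201 0.05176865 0.079     ]
travel [-1.000e-04 -1.300e-03  1.595e-01] turn [-0.0006  0.0004 -0.0013] tcp [ 0.5893 -0.0733  0.1686] t 6.3667 mm 128 deg 0.3
```

View pics/s4.png

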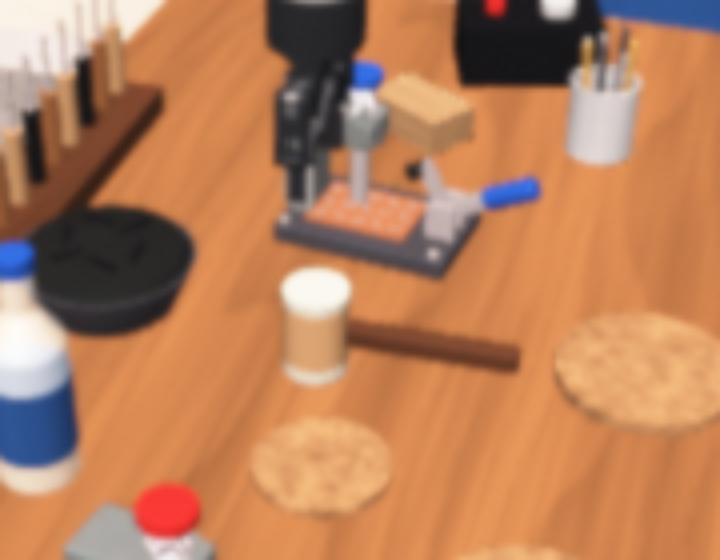

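The view shows the open gripper above the mallet head (crop 315,290), with the handle running right to 520 (robot side) and clear surroundings. I go down and grip the head.

apply_moves(claw=[1,1,1,1,1], travel=[[-0.001,-0.001,0.045],[-0.001,-0.001,0.09],[-0.001,-0.001,0.13],[-0.001,-0.001,0.155],[-0.001,-0.001,0.168]], turn=[[0,0,0],[0,0,0],[0,0,0],[0,0,0],[0,0,0]])

```text
t: 6.78
tcp_pos: [0.5866, -0.0672, 0.0336]
tool_rot: [1.0, 0.016, -0.002, -0.002]
force: [0.2, 0.6, -0.5]
finger_gap: 0.999
gripper_force: 0.0
```

apply_moves(claw=[-0.2,-0.2,-0.2,-0.2,-0.2], travel=[[0,0,0],[0,0,0],[0,0,0],[0,0,0],[0,0,0]], turn=[[0,0,0],[0,0,0],[0,0,0],[0,0,0],[0,0,0]], newtons=60)

```text
t: 7.2
tcp_pos: [0.5908, -0.0694, 0.0386]
tool_rot: [1.0, 0.015, 0.003, -0.0]
force: [0.6, -0.5, 1.0]
finger_gap: 0.643
gripper_force: 64.2
```

apply_moves(claw=[-0.2,-0.2,-0.2], travel=[[0,0,0],[0,0,0],[0,0,0]], turn=[[0,0,0],[0,0,0],[0,0,0]], newtons=100)

```text
t: 7.45
tcp_pos: [0.591, -0.0694, 0.0388]
tool_rot: [1.0, 0.015, 0.003, -0.0]
force: [1.1, 0.5, 6.3]
finger_gap: 0.638
gripper_force: 104.4
```

apply_moves(claw=[-0.2,-0.2,-0.2,-0.2,-0.2], travel=[[0,0,-0.02],[0,0,-0.06],[0,0,-0.11],[0,0,-0.16],[0,0,-0.21]], turn=[[0,0,0],[0,0,0],[0,0,0],[0,0,0],[0,0,0]])

```text
t: 7.87
tcp_pos: [0.5875, -0.0689, 0.2056]
tool_rot: [1.0, 0.016, -0.0, -0.001]
force: [0.6, -0.0, -4.4]
finger_gap: 0.63
gripper_force: 106.4
```

apply_moves(claw=[-0.2,-0.2,-0.2,-0.2,-0.2], travel=[[0,0,-0.04],[0,-0.03,-0.08],[0,-0.07,-0.085],[0,-0.12,-0.085],[0,-0.15,-0.085]], turn=[[0,0,0],[0,0,0],[0,0,0],[0,0,0],[0,0,0]])

```text
t: 8.28
tcp_pos: [0.5836, 0.0536, 0.2735]
tool_rot: [1.0, 0.016, 0.001, -0.002]
force: [-0.7, -0.2, -4.4]
finger_gap: 0.637
gripper_force: 107.1
```

apply_moves(claw=[-0.2], travel=[[0,0,0]], turn=[[0,0,0]])

```text
t: 8.37
tcp_pos: [0.5827, 0.0558, 0.2725]
tool_rot: [1.0, 0.018, -0.0, -0.002]
force: [0.0, -0.4, -3.4]
finger_gap: 0.632
gripper_force: 107.1
```

```bash
python3 -c "
from h import *
b=snap('side'); s=manip.sense(); print(s['tcp_pos'],s['force'],s['ft_torque'],s['gripper_force'])
u,v=proj(b,s['tcp_pos'])[0].astype(int); print(u,v)
cv2.imwrite('pics/s5.png',cv2.resize(b['pixels'][v-90:v+80,u-90:u+90],None,fx=3.4,fy=3.4)[...,::-1])
goto([.5695,.299,.27],.03)"
```

```text
[0.58327284 0.0532329  0.2723194 ] [-4.46779491e-04 -7.21417385e-01 -4.32478149e+00] [-0.06943107 -0.03247756  0.01753821] 107.15109407901764
246 137
travel [-0.0063 -0.3076  0.0034] turn [-0.0006  0.0001  0.0017] tcp [0.5833 0.0532 0.2723] t 8.4167 mm 246 deg 0.3
```

View pics/s5.png

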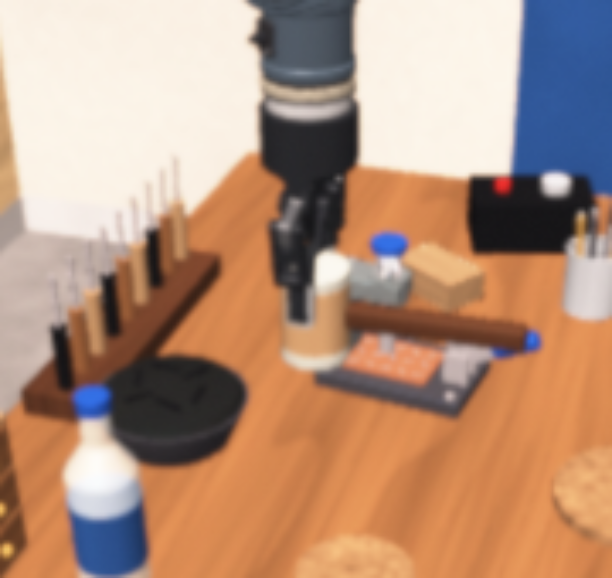

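The head hangs upright in the pads with its lower end free (crop 315,355), and the finger sits slightly off the head's middle. I compute the head's offset from the tool.

```bash
python3 -c "
from h import *
b=load('side');p=manip.sense()['tcp_pos']; zf=p[2]-.0388
I=b['pixels']
for v in range(138,158,1): print(v,' '.join('%3d,%3d,%3d'%tuple(I[v,u]) for u in range(236,262,1)) if v in(143,148) else '')
# predicted silhouettes of the head for head axis offsets
for dx in(-.01,-.005,0,.005,.01):
  t=np.linspace(0,6.28,60); P=lambda z:np.c_[p[0]+dx+.028*np.cos(t),p[1]+.028*np.sin(t),0*t+z]
  q=proj(b,P(zf)); r=proj(b,P(zf+.08)); print(dx,'bottom u',q[:,0].min().round(1),q[:,0].max().round(1),'v',q[:,1].min().round(1),q[:,1].max().round(1),'top u',r[:,0].min().round(1),r[:,0].max().round(1),r[:,1].min().round(1))
" | grep -v '^1[0-9][0-9] $'
```

```text
143 205,128, 76 203,129, 78 191,127, 81 190,135, 94 199,150,110 204,159,121 205,163,129 202,164,134 200,164,136 199,166,142 201,169,145 207,168,137 213,164,121 216,162,113 218,162,113 215,160,111 209,155,107 201,148,102 192,140, 97 180,130, 90 163,117, 81 131, 93, 64 101, 69, 49  84, 57, 44  77, 51, 40  78, 50, 39
148 217,138, 82 212,137, 83 195,133, 89 190,139, 98 201,150,106 211,157,109 216,161,111 218,162,113 219,164,113 219,164,114 220,164,114 219,164,113 219,162,113 219,163,113 218,163,113 215,160,111 209,156,108 202,149,103 191,140, 97 180,131, 91 166,121, 85 147,110, 80 124,100, 80 110, 91, 80 138,102, 87 183,125, 99
-0.01 bottom u 240.2 260.4 v 145.3 155.7 top u 239.6 260.6 119.9
-0.005 bottom u 238.5 258.7 v 145.0 155.4 top u 237.8 258.8 119.7
0 bottom u 236.8 256.9 v 144.8 155.1 top u 236.1 257.0 119.4
0.005 bottom u 235.2 255.2 v 144.5 154.8 top u 234.3 255.2 119.2
0.01 bottom u 233.5 253.5 v 144.2 154.6 top u 232.6 253.4 119.0
```

Head centre ≈ TCP + (−4 mm, 0). I move over the cap.

apply_moves(claw=[-0.2,-0.2,-0.2,-0.2,-0.2], travel=[[0,-0.04,0],[0,-0.09,0],[0,-0.14,0],[0,-0.18,0],[-0.002,-0.22,0]], turn=[[0,0,0],[0,0,0],[0,0,0],[0,0,0],[0,0,0]])

```text
t: 8.83
tcp_pos: [0.5776, 0.2268, 0.2723]
tool_rot: [1.0, 0.015, 0.0, 0.0]
force: [1.0, 0.3, -4.8]
finger_gap: 0.638
gripper_force: 107.5
```

apply_moves(claw=[-0.2,-0.2,-0.2,-0.2,-0.2], travel=[[0,-0.04,0],[0,-0.07,0.01],[-0.001,-0.087,0.028],[-0.001,-0.087,0.028],[-0.001,-0.087,0.028]], turn=[[0,0,0],[0,0,0],[0,0,0],[0,0,0],[0,0,0]])

```text
t: 9.25
tcp_pos: [0.5737, 0.2947, 0.2482]
tool_rot: [1.0, 0.016, -0.001, 0.001]
force: [-0.1, -0.4, -3.5]
finger_gap: 0.635
gripper_force: 107.6
```

```bash
python3 -c "
from h import *
goto([.5735,.299,.25],.03); p=manip.sense()['tcp_pos']
b=snap('side','s6f'); lean()
cv2.imwrite('pics/s6.png',cv2.resize(b['pixels'][130:310,150:330],None,fx=3.3,fy=3.3)[...,::-1])"
```

```text
travel [-0.0001 -0.0054 -0.0022] turn [0.0007 0.0009 0.0006] tcp [0.5737 0.2947 0.2482] t 9.25 mm 5 deg 0.2
165 z 0.03261235119262722 0.10182397441909412 [[0.0028, 0.0356], [0.0012, 0.0416], [0.0001, 0.0476], [0.0, 0.0536], [0.0, 0.0596], [0.0002, 0.0656], [0.0003, 0.0716], [0.0003, 0.0776], [-0.0002, 0.0836], [-0.0016, 0.0896], [-0.0024, 0.0956]] slope lean [-0.05616603  0.00375079] lever phi 0.001301364289231603
```

View pics/s6.png

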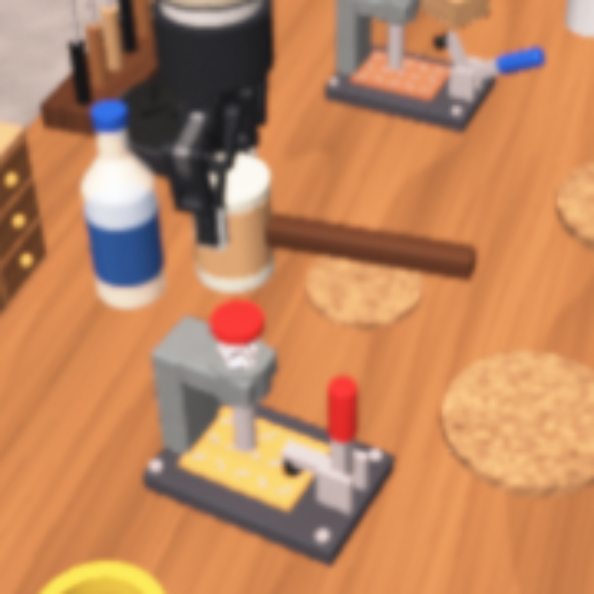

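The head's lower face (crop 235,275) is directly over the red cap (237,322) and the lever is upright. Now the strike.

apply_moves(claw=[-0.2,-0.2,-0.2,-0.2,-0.2], travel=[[0,-0.005,0.018],[0,-0.005,0.042],[0,-0.005,0.066],[0,-0.005,0.08],[0,-0.005,0.08]], turn=[[0,0,0],[0,0,0],[0,0,0],[0,0,0],[0,0,0]], newtons=120)

```text
t: 9.77
tcp_pos: [0.5773, 0.2986, 0.19]
tool_rot: [1.0, 0.015, 0.003, -0.001]
force: [-1.6, -0.7, 8.3]
finger_gap: 0.636
gripper_force: 128.6
```

```bash
python3 -c "
from h import *
s=manip.sense();print(s['tcp_pos'],s['force'],s['ft_torque'],s['gripper_force'],s['t'])"
```

```text
[0.57731109 0.29861417 0.19002572] [-1.6453936  -0.71198908  8.31951475] [-0.18500541  0.48044171 -0.01206253] 128.58930230140686 9.7667
```

The punch went down about 17 mm: 12.7 N net, which matches the spring. To be sure of the speed I lift off and strike once more, a bit faster.

apply_moves(claw=[-0.2,-0.2,-0.2,-0.2,-0.2], travel=[[0,0,-0.03],[0,0,-0.065],[0,0,-0.08],[0,0,-0.08],[0,0,-0.08]], turn=[[0,0,0],[0,0,0],[0,0,0],[0,0,0],[0,0,0]])

```text
t: 10.18
tcp_pos: [0.5756, 0.2988, 0.2519]
tool_rot: [1.0, 0.015, 0.002, -0.001]
force: [-0.6, 0.3, -4.1]
finger_gap: 0.631
gripper_force: 127.3
```

apply_moves(claw=[-0.2,-0.2,-0.2,-0.2,-0.2], travel=[[-0.004,0,0.025],[-0.004,0,0.055],[-0.004,0,0.082],[-0.004,0,0.04],[-0.004,0,-0.01]], turn=[[0,0,0],[0,0,0],[0,0,0],[0,0,0],[0,0,0]])

```text
t: 10.6
tcp_pos: [0.5695, 0.2982, 0.2554]
tool_rot: [1.0, 0.015, -0.003, 0.001]
force: [-0.2, 0.2, -4.3]
finger_gap: 0.632
gripper_force: 128.5
```

```bash
python3 -c "
from h import *
lean()
goto([.55,.056,.27],.03)"
```

```text
165 z 0.03261235119262722 0.10182397441909412 [[0.0028, 0.0356], [0.0012, 0.0416], [0.0001, 0.0476], [0.0, 0.0536], [0.0, 0.0596], [0.0002, 0.0656], [0.0003, 0.0716], [0.0003, 0.0776], [-0.0002, 0.0836], [-0.0016, 0.0896], [-0.0024, 0.0956]] slope lean [-0.05616603  0.00375079] lever phi 0.001301364289231603
travel [-0.0401  0.3041 -0.0055] turn [-0.001  -0.0037  0.0002] tcp [0.5746 0.3001 0.2667] t 10.65 mm 245 deg 0.7
```

apply_moves(claw=[-0.2,-0.2,-0.2,-0.2,-0.2], travel=[[-0.004,0.04,0],[-0.01,0.09,0],[-0.02,0.14,0],[-0.03,0.185,0],[-0.04,0.225,0]], turn=[[0,0,0],[0,0,0],[0,0,0],[0,0,0],[0,0,0]])

```text
t: 11.07
tcp_pos: [0.5437, 0.1162, 0.2569]
tool_rot: [1.0, 0.015, -0.0, -0.0]
force: [-0.1, -1.7, -4.0]
finger_gap: 0.63
gripper_force: 128.4
```

apply_moves(claw=[-0.2,-0.2,-0.2,-0.2,-0.2], travel=[[0,0.04,0.01],[0,0.07,0.04],[0,0.079,0.08],[0,0.079,0.12],[0,0.079,0.15]], turn=[[0,0,0],[0,0,0],[0,0,0],[0,0,0],[0,0,0]])

```text
t: 11.48
tcp_pos: [0.5455, 0.0544, 0.1353]
tool_rot: [1.0, 0.014, -0.001, -0.001]
force: [-0.5, 0.6, -4.8]
finger_gap: 0.631
gripper_force: 128.5
```

apply_moves(claw=[-0.2,-0.2], travel=[[0,0,0],[0,0,0]], turn=[[0,0,0],[0,0,0]])

```text
t: 11.65
tcp_pos: [0.5459, 0.0556, 0.1367]
tool_rot: [1.0, 0.015, -0.001, -0.001]
force: [0.2, -0.3, -3.9]
finger_gap: 0.637
gripper_force: 128.1
```

```bash
python3 -c "
from h import *
goto([.55,.056,.0488],.03)
b=snap('side');p=manip.sense()['tcp_pos'];print(p)
I=b['pixels'].copy();zf=p[2]-.0388;t=np.linspace(0,6.28,90)
def ring(c,r,z,col):
  for q in proj(b,np.c_[c[0]+r*np.cos(t),c[1]+r*np.sin(t),0*t+z]): q=q.round().astype(int); I[q[1],q[0]]=col
ring((.546,.056),.055,.01,(0,255,255)); ring((p[0]-.004,p[1]),.028,zf,(255,0,255)); ring((p[0]-.004,p[1]),.028,zf+.08,(255,0,255))
u,v=proj(b,p)[0].astype(int)
cv2.imwrite('pics/s7.png',cv2.resize(I[v-70:v+70,u-70:u+70],None,fx=4.2,fy=4.2)[...,::-1])"
```

```text
travel [ 0.0054 -0.0002  0.1099] turn [-0.0005  0.0009  0.0002] tcp [0.5459 0.0556 0.1367] t 11.65 mm 88 deg 0.2
[0.54766306 0.05565241 0.1384284 ]
```

View pics/s7.png

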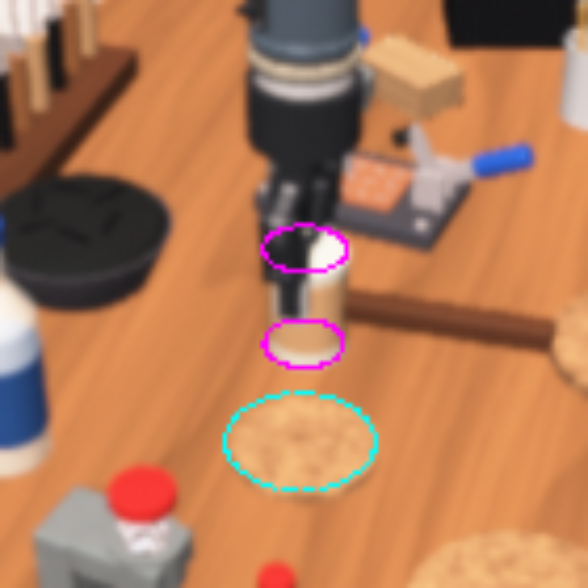

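The pad ring (crop 300,440) fits, and the head sits upright about 3 mm robotward of the prediction. I lower slowly.

apply_moves(claw=[-0.2,-0.2,-0.2,-0.2,-0.2], travel=[[0.007,0,0.03],[0.007,0,0.06],[0.007,0,0.085],[0.007,0,0.098],[0.007,0,0.103]], turn=[[0,0,0],[0,0,0],[0,0,0],[0,0,0],[0,0,0]])

```text
t: 12.12
tcp_pos: [0.554, 0.0563, 0.0563]
tool_rot: [1.0, 0.016, 0.001, -0.0]
force: [-0.6, -0.5, -4.2]
finger_gap: 0.631
gripper_force: 128.2
```

apply_moves(claw=[-0.2,-0.2,-0.2,-0.2,-0.2], travel=[[0,0,0.001],[0,0,0.003],[0,0,0.004],[0,0,0.005],[0,0,0.005]], turn=[[0,0,0],[0,0,0],[0,0,0],[0,0,0],[0,0,0]])

```text
t: 12.53
tcp_pos: [0.5542, 0.0561, 0.0531]
tool_rot: [1.0, 0.016, 0.002, -0.0]
force: [-0.1, -0.1, -4.0]
finger_gap: 0.635
gripper_force: 128.2
```

apply_moves(claw=[-0.2,-0.2,-0.2,-0.2,-0.2], travel=[[0,0,0.002],[0,0,0.003],[0,0,0.004],[0,0,0.005],[0,0,0.006]], turn=[[0,0,0],[0,0,0],[0,0,0],[0,0,0],[0,0,0]])

```text
t: 12.95
tcp_pos: [0.5537, 0.0561, 0.0488]
tool_rot: [1.0, 0.016, 0.001, -0.0]
force: [-4.2, -0.5, 13.5]
finger_gap: 0.628
gripper_force: 129.1
```

On the pad. I release and lift.

apply_moves(claw=[-0.2,0.5,0.7,1,1], travel=[[0,0,-0.0015],[0,0,-0.0015],[0,0,-0.0015],[0,0,-0.0015],[0,0,-0.0015]], turn=[[0,0,0],[0,0,0],[0,0,0],[0,0,0],[0,0,0]], newtons=20)

```text
t: 13.37
tcp_pos: [0.5539, 0.0561, 0.0489]
tool_rot: [1.0, 0.016, 0.002, -0.0]
force: [0.5, 0.2, 0.0]
finger_gap: 0.998
gripper_force: 0.0
```

apply_moves(claw=[1,1,1,1,1], travel=[[0,0,0],[0,0,-0.02],[0,0,-0.06],[0,0,-0.1],[0,0,-0.15]], turn=[[0,0,0],[0,0,0],[0,0,0],[0,0,0],[0,0,0]])

```text
t: 13.78
tcp_pos: [0.5518, 0.0561, 0.1684]
tool_rot: [1.0, 0.016, -0.001, -0.001]
force: [1.1, 0.5, -0.3]
finger_gap: 1.0
gripper_force: 0.0
```

apply_moves(claw=[1,1,1,1,1], travel=[[0,0,-0.04],[0,0,-0.08],[0,0,-0.1],[0,0,-0.1],[0,0,-0.1]], turn=[[0,0,0],[0,0,0],[0,0,0],[0,0,0],[0,0,0]])

```text
t: 14.2
tcp_pos: [0.5533, 0.0559, 0.2496]
tool_rot: [1.0, 0.016, 0.003, -0.0]
force: [0.3, -0.3, -1.1]
finger_gap: 0.999
gripper_force: 0.0
```

```bash
python3 -c "
from h import *
lean(); b=load('side'); I=b['pixels'].copy();t=np.linspace(0,6.28,90)
def ring(c,r,z,col):
  for q in proj(b,np.c_[c[0]+r*np.cos(t),c[1]+r*np.sin(t),0*t+z]): q=q.round().astype(int); I[q[1],q[0]]=col
ring((.546,.056),.028,.01,(255,0,255)); ring((.546,.056),.028,.09,(255,0,255)); ring((.5695,.299),.02,.168,(0,255,0))
cv2.imwrite('pics/s8.png',cv2.resize(I[150:300,180:340],None,fx=4,fy=4)[...,::-1])"
```

```text
166 z 0.03261235119262722 0.10182397441909412 [[0.0028, 0.0356], [0.0012, 0.0416], [0.0001, 0.0476], [0.0, 0.0536], [0.0, 0.0596], [0.0002, 0.0656], [0.0003, 0.0716], [0.0003, 0.0776], [-0.0002, 0.0836], [-0.0016, 0.0896], [-0.0019, 0.0956]] slope lean [-0.05226111  0.00354143] lever phi 0.0008136481500588641
```

View pics/s8.png

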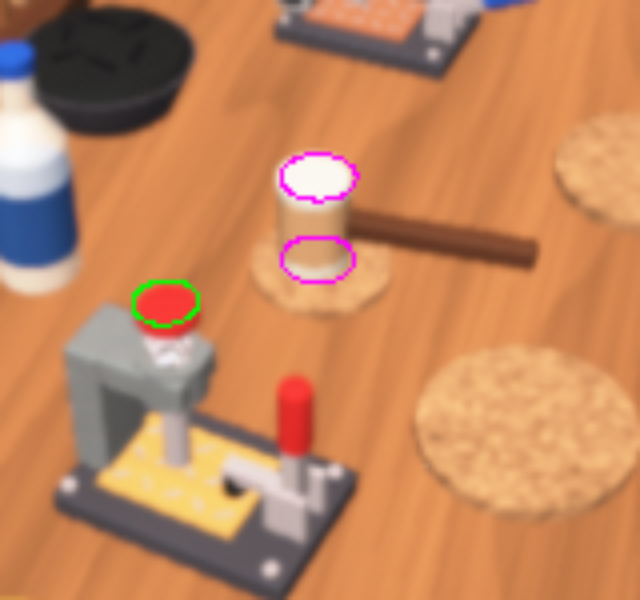

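The mallet stands upright on the small pad, its head (crop 317,215) about 3 mm from the pad's centre. The red cap is up at (167,303), the lever is shut at (295,415), and the gripper is clear. Handing in.

```bash
python3 -c "
from h import *
print(manip.sign_off())"
```

```text
the job is handed in; nothing more can be done
None
```

I shut the red clamp, struck the red cap twice and stood the mallet upright on the cork pad. The last picture shows the clamp still shut and the punch back up. I handed the job in at about 14 s, and no verdict came back. The first blow took the punch about 17 mm down, judging by tool height and force; I couldn't read the punch speed at either blow.

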